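Load the shell-drilling dial and index it three clicks

ROBOT

A 6-joint arm with a two-finger parallel gripper is mounted at the origin on the work surface. World frame = base frame: x ahead of the robot, y to its left, z up, the work surface at z = 0. Lengths are in m, angles in rad, forces in N, time in s.
With the tool pointing down it reaches from about 0.35 to 0.775 m from the base axis. Payload 7.3 kg.
Tool frame: the origin (TCP) lies on the mounting face of the last link; the fingertips stand 178 mm ahead of it and the grasp point (between the pads) lies 159 mm ahead of it (robot.tcp_to_tips is the distance from the TCP to the fingertips, in m); z points along the fingers, y is the direction in which the jaws open and shut (so a half turn about z gives the same grasp; the last joint's range is limited). The gripper opens to 92 mm and grips with 3 to 60 N. Pads are 19 mm wide; open, the fingers measure 130 mm over their backs; the gripper's body (75 mm by 190 mm) begins 47 mm behind the grasp point.
Start: joints at [-1.429, 0.342, 1.524, -0, 1.275, -0.146], TCP at [0.149, -0.503, 0.405] pointing down, gripper open.
Joint ranges: [-2.53, 2.53], [-0.77, 2.02], [0.04, 2.7], [-1, 4.14], [0.28, 2.66], [-3.11, 3.11]. Speed limits (rad/s): [2.57, 2.57, 3.14, 3.14, 3.14, 3.14].

INTERFACE

Orientations are given as [roll, pitch, yaw] about the fixed x, y, z axes, in that order (R = Rz(yaw) Ry(pitch) Rx(roll)).
In Python, from cell import robot, viewer gives the robot as it stands.
- The arm moves only by the shell command python3 -m creep 'ROWS' [OPENING] [FORCE]. ROWS is JSON, a list that holds one entry, the list of rows, each a list of 6 numbers: the shift along the world's x, y, z in mm, then the turn, a rotation vector about the world's x, y, z in degrees. A call has 1 to 5 rows; each row shifts and turns the pose as measured when the row begins; what a row does not reach is not made up. A row lasts 1/12 s, in which the tool goes at most 41.7 mm and 7.16 degrees, less where a joint would pass 70% of its speed; a pose out of reach is approached as far as the arm can. A call with a gripper value outside its range is refused whole. OPENING is the closure, from -1 (fully open) to 1 (shut), set as the call begins (- or left out, the last holds). The fingers move at their own pace and stop on an object; FORCE is the grip in N (left out, the last holds). Time passes only in rows, so rows that do not move let the fingers close. It gives the time, the measured TCP pose, the force and the opening at its end, in the units of the state.
- robot.observe(): the state, without advancing time (a new reading comes with each control period).
- viewer.read_camera(name): name is "scene" or "side" or "wrist"; returns the picture (400x640x3 uint8, blue, green, red); there is no depth.
- viewer.camera_model(name): a dict with "fx", "fy", "cx", "cy" (pixels), "pose" (4x4, takes a point from camera to world coordinates); the wrist camera has in their place "mount" (4x4, takes a point from camera to tool coordinates, whose origin is the TCP and whose axes are the flange's). Camera axes: x right, y up, looking along -z (the intrinsics and any distortion apply to the point x, -y, -z); pixel columns grow to the right and rows downward; lengths in m; the calibration is good to about 2 mm. A picture is of the moment at which its call begins: read the wrist's pose just before it. camera_model takes no time and is no camera call.
- robot.hand_in(): hands the job in, once; it reports no verdict.
The state is a dict: "time": time; "qpos": joint angles; "qvel": joint speeds; "joint_efforts": joint torques, N m; "tool_pos": TCP position; "tool_rot": TCP orientation; "contact_force": force on the tool from outside, world axes, zero at the start; "torque": the same for the moment, N m; "opening": finger opening in m.
Only numpy, scipy, OpenCV 4.12 (cv2) and the standard library are available. Lean on these libraries where they do the work, as an engineer would, in place of code of your own. Each camera call takes 0.05 s, during which the arm holds its last target. There are 200 camera calls.

TASK

The dial of the shell-drilling jig has two empty nests: set the two spare shell plugs from the wooden tray into them, upright and fully down, and leave the plugs that are already loaded in their nests. Then take the black grip of the ratchet lever and draw it round counter-clockwise (seen from above) in one pull until you feel exactly three clicks, which brings the next plug under the drill guide, and hold the lever there against its return spring: finish while still holding it, so that I can drill. Do not disturb the rotary tool, the pliers or the carved shell.

Things in the scene. Friction and masses are not known exactly. Their poses are not given: they have to be found in the camera images.
- dial_axis (a point): point on the upright axis of the drilling jig's dial, at nest-floor height, 34 mm above the bench; z up, x and y along the jig's sides. The jig is fixed to the bench: green base plate 240 x 240 x 12 mm centred below this point, and a green detent housing (top 40 mm above the bench) 110 to 144 mm from the axis, 30 degrees counter-clockwise from the jig's own +x
- dial (a joint): turn of the dial, rad, 0 at the start, growing counter-clockwise from above. Disc 192 mm across with 24 upright steel pins (tops 41 mm above the bench, 88 mm from the axis) and 8 nests. A spring roller drops between the pins every 15 degrees: one click. A little past half-way the roller pulls the dial on to the full click and holds it there. Three clicks = 45 degrees = one nest
- nest0 (a point): nest 0, centre of its floor, 0 degrees counter-clockwise from the jig's own +x at the start, 60 mm from the axis. A nest is a brass collar on the dial: bore 24 mm with a flared mouth, outside 38 mm, 9 mm deep, rim 43 mm above the bench
- nest1 (a point): nest 1, centre of its floor, 45 degrees counter-clockwise from the jig's own +x at the start, 60 mm from the axis. A nest is a brass collar on the dial: bore 24 mm with a flared mouth, outside 38 mm, 9 mm deep, rim 43 mm above the bench
- nest2 (a point): nest 2, centre of its floor, 90 degrees counter-clockwise from the jig's own +x at the start, 60 mm from the axis. A nest is a brass collar on the dial: bore 24 mm with a flared mouth, outside 38 mm, 9 mm deep, rim 43 mm above the bench. Under the drill guide (steel arm and bushing, 20 mm wide, 64 to 82 mm above the bench, on a green post outside the dial); always loaded
- nest3 (a point): nest 3, centre of its floor, 135 degrees counter-clockwise from the jig's own +x at the start, 60 mm from the axis. A nest is a brass collar on the dial: bore 24 mm with a flared mouth, outside 38 mm, 9 mm deep, rim 43 mm above the bench
- nest4 (a point): nest 4, centre of its floor, 180 degrees counter-clockwise from the jig's own +x at the start, 60 mm from the axis. A nest is a brass collar on the dial: bore 24 mm with a flared mouth, outside 38 mm, 9 mm deep, rim 43 mm above the bench
- nest5 (a point): nest 5, centre of its floor, 225 degrees counter-clockwise from the jig's own +x at the start, 60 mm from the axis. A nest is a brass collar on the dial: bore 24 mm with a flared mouth, outside 38 mm, 9 mm deep, rim 43 mm above the bench
- nest6 (a point): nest 6, centre of its floor, 270 degrees counter-clockwise from the jig's own +x at the start, 60 mm from the axis. A nest is a brass collar on the dial: bore 24 mm with a flared mouth, outside 38 mm, 9 mm deep, rim 43 mm above the bench
- nest7 (a point): nest 7, centre of its floor, 315 degrees counter-clockwise from the jig's own +x at the start, 60 mm from the axis. A nest is a brass collar on the dial: bore 24 mm with a flared mouth, outside 38 mm, 9 mm deep, rim 43 mm above the bench
- lever (a joint): swing of the ratchet lever about the dial's axis, rad, 0 at its rest stop, counter-clockwise, up to 1.20. Its pawl pushes the pins forward and slips over them going back; let go, it springs back and the dial stays. Clicks fall at about 10, 25 and 40 degrees of swing (a fourth at 55); after each the dial runs ahead and the lever is free until it meets the next pin (16, 31, 46 degrees)
- lever_grip (a point): on the centre line of the lever's grip, 60 mm above the bench. Upright black cylinder 24 mm thick, 27 to 83 mm above the bench, 155 mm from the axis; at rest 120 degrees clockwise from the jig's own +x. Moving it, the return spring pushes back with 1.5 to 2.2 N; meeting a pin the push jumps to 8 to 11 N in all, then fades to the spring alone as the click falls
- plug0: a pale shell plug, a plain cylinder 20 mm across and 22 mm tall (20 g) with a 2 mm chamfered lower rim, standing upright; origin: centre of its underside, z up; in one of the nests at the start (the one under the drill guide)
- plug1: a pale shell plug, a plain cylinder 20 mm across and 22 mm tall (20 g) with a 2 mm chamfered lower rim, standing upright; origin: centre of its underside, z up; in one of the nests at the start
- plug2: a pale shell plug, a plain cylinder 20 mm across and 22 mm tall (20 g) with a 2 mm chamfered lower rim, standing upright; origin: centre of its underside, z up; in one of the nests at the start
- plug3: a pale shell plug, a plain cylinder 20 mm across and 22 mm tall (20 g) with a 2 mm chamfered lower rim, standing upright; origin: centre of its underside, z up; in one of the nests at the start
- plug4: a pale shell plug, a plain cylinder 20 mm across and 22 mm tall (20 g) with a 2 mm chamfered lower rim, standing upright; origin: centre of its underside, z up; in one of the nests at the start
- plug5: a pale shell plug, a plain cylinder 20 mm across and 22 mm tall (20 g) with a 2 mm chamfered lower rim, standing upright; origin: centre of its underside, z up; in one of the nests at the start
- spare0: a pale shell plug, a plain cylinder 20 mm across and 22 mm tall (20 g) with a 2 mm chamfered lower rim, standing upright; origin: centre of its underside, z up; spare, in the tray at the start
- spare1: a pale shell plug, a plain cylinder 20 mm across and 22 mm tall (20 g) with a 2 mm chamfered lower rim, standing upright; origin: centre of its underside, z up; spare, in the tray at the start
- tray: low open wooden tray, fixed, 100 x 150 mm, walls 14 mm high and 5 mm thick, floor 5 mm thick; origin: centre of its underside. The two spares stand 68 mm apart along its y
- rotary_tool: black rotary tool lying on the bench, 192 mm long, 53 mm thick (bystander); origin under its middle
- pliers: pliers lying on the bench, 170 mm long, 12 mm high (bystander); origin near the pivot
- carved_shell: carved orange shell upright on a dark wooden foot, 190 mm high, 112 mm across (bystander); origin under its foot

How it is judged:
On the way, in this order (a step that is already met when the one before it is completed fails the run):
1. both spare plugs stand fully down in nests and are let go, with the dial not yet turned (z of spare0 in the frame of dial_axis between -0.003 and 0.004 m and horizontal distance between spare0 and dial_axis between 0.055 and 0.065 m and angle between each of spare0, spare1's own z axis and vertical below 0.2 rad and z of spare1 in the frame of dial_axis between -0.003 and 0.004 m and horizontal distance between spare1 and dial_axis between 0.055 and 0.065 m and value of joint dial between -0.06 and 0.06 rad and contact force between the fingers and spare0 below 0.1 N and contact force between the fingers and spare1 below 0.1 N), for 0.2 s.
2. the lever is held by the gripper after the third click, with the dial at 45 degrees (value of joint dial between 0.733 and 0.838 rad and value of joint lever above 0.63 rad and contact force between the fingers and lever above 0.5 N), for 0.3 s.
At the end, for the whole second after the job is handed in: All eight plugs upright (0.2 rad) and down in nests (within 4 mm of the floor, 55 to 65 mm from the axis); dial at rest at three clicks, 45 degrees within 3; lever at rest beyond 0.63 rad (36 degrees), the fingers pressing on it with more than 0.5 N (all of step 2 and z of plug0 in the frame of dial_axis between -0.003 and 0.004 m and horizontal distance between plug0 and dial_axis between 0.055 and 0.065 m and angle between each of plug0, plug1, plug2, plug3, plug4, plug5, spare0, spare1's own z axis and vertical below 0.2 rad and z of plug1 in the frame of dial_axis between -0.003 and 0.004 m and horizontal distance between plug1 and dial_axis between 0.055 and 0.065 m and z of plug2 in the frame of dial_axis between -0.003 and 0.004 m and horizontal distance between plug2 and dial_axis between 0.055 and 0.065 m and z of plug3 in the frame of dial_axis between -0.003 and 0.004 m and horizontal distance between plug3 and dial_axis between 0.055 and 0.065 m and z of plug4 in the frame of dial_axis between -0.003 and 0.004 m and horizontal distance between plug4 and dial_axis between 0.055 and 0.065 m and z of plug5 in the frame of dial_axis between -0.003 and 0.004 m and horizontal distance between plug5 and dial_axis between 0.055 and 0.065 m and z of spare0 in the frame of dial_axis between -0.003 and 0.004 m and horizontal distance between spare0 and dial_axis between 0.055 and 0.065 m and z of spare1 in the frame of dial_axis between -0.003 and 0.004 m and horizontal distance between spare1 and dial_axis between 0.055 and 0.065 m and velocity of joint each of dial, lever below 0.05 rad/s and velocity of joint lever above -0.05 rad/s); the arm keeps its last pose, push and grip.
It fails at once if the dial is carried past the third click, over the fourth (value of joint dial above 0.93 rad).
It fails at once if a plug that was already loaded is taken out of its nest (z of any of plug0, plug1, plug2, plug3, plug4, plug5 in the frame of dial_axis above 0.012 m).
It fails at once if a bystander is moved by more than 15 mm (distance of any of rotary_tool, pliers, carved_shell from where it was at the start of the episode above 0.015 m).
It also fails if it takes over 64 s, if anything falls off the work surface, if the arm or the gripper's body presses on something with over 40 N, if the wrist force passes 120 N, or if a joint passes its speed limit or range.

## Working session

There is one attempt and no reset: what is moved stays moved. The work goes in short steps, Python scripts to look and compute and a shell command to move; the robot and the scene stay as the last step left them, time stands still between calls to the robot, and variables do not carry over. Pictures are saved under pics/ and viewed, about 8 in all and at most 12, crops included, and the job is handed in when it is done.

```bash
ls; mkdir -p pics
python3 - <<'E'
from cell import robot, viewer
import cv2
print(robot.observe())
for n in("scene","side","wrist"):
    m=viewer.camera_model(n);print(n,m)
    cv2.imwrite(f"pics/{n}0.png",viewer.read_camera(n))
E
```

```text
pics
{'time': 0.0, 'qpos': array([-1.42897012e+00,  3.42701583e-01,  1.52499877e+00, -2.65252719e-05,
        1.27540148e+00, -1.45990072e-01]), 'qvel': array([-0.00163283, -0.00029285,  0.00075817, -0.0025827 ,  0.00162979,
        0.00145264]), 'joint_efforts': array([ 1.78621565e-03, -4.31232941e+01, -2.44221264e+01,  7.19072367e-02,
        5.60838764e-02, -1.15665039e-04]), 'tool_pos': array([ 0.14902963, -0.50326309,  0.4040621 ]), 'tool_rot': array([-3.14009584e+00, -1.94448537e-04,  2.87823875e-01]), 'contact_force': array([-0.25413007,  0.28936882,  0.23576292]), 'torque': array([ 0.00300736, -0.01012339,  0.00656   ]), 'opening': 0.09176863876598453}
scene {'fx': 364.38242535722344, 'fy': 364.38242535722344, 'cx': 324.96502126014565, 'cy': 202.178145641718, 'pose': array([[ 0.11593873, -0.65906505,  0.74309587,  1.20853211],
       [ 0.99320345,  0.08464869, -0.07988438, -0.06546524],
       [-0.01025309,  0.74730707,  0.66439974,  0.6576491 ],
       [ 0.        ,  0.        ,  0.        ,  1.        ]])}
side {'fx': 489.77217696394075, 'fy': 489.77217696394075, 'cx': 317.1251060533872, 'cy': 195.4750657140277, 'pose': array([[ 0.90288135,  0.279948  , -0.32624283,  0.1717999 ],
       [-0.42982151,  0.57434156, -0.69669595, -0.75101931],
       [-0.00766382,  0.76925997,  0.63888995,  0.79990969],
       [ 0.        ,  0.        ,  0.        ,  1.        ]])}
wrist {'fx': 308.8798976590004, 'fy': 308.8798976590004, 'cx': 316.78148007713526, 'cy': 198.14044402327042, 'mount': array([[ 9.72142999e-04,  9.65497572e-01,  2.60410240e-01,
         6.96922594e-02],
       [ 9.99999421e-01, -1.05854903e-03,  1.91559586e-04,
         8.94265034e-05],
       [ 4.60607321e-04,  2.60409903e-01, -9.65498043e-01,
         2.06260112e-02],
       [ 0.00000000e+00,  0.00000000e+00,  0.00000000e+00,
         1.00000000e+00]])}
```

View pics/scene0.png

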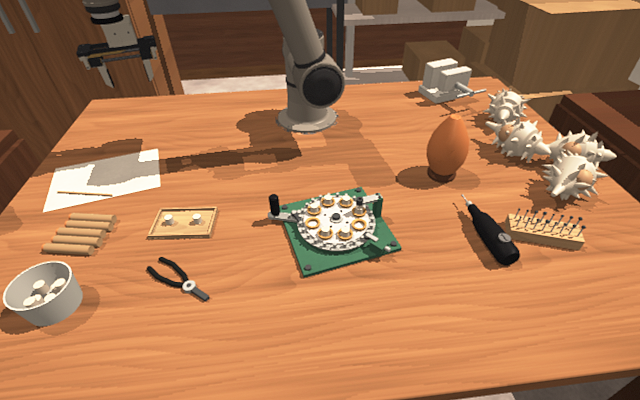

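View pics/side0.png

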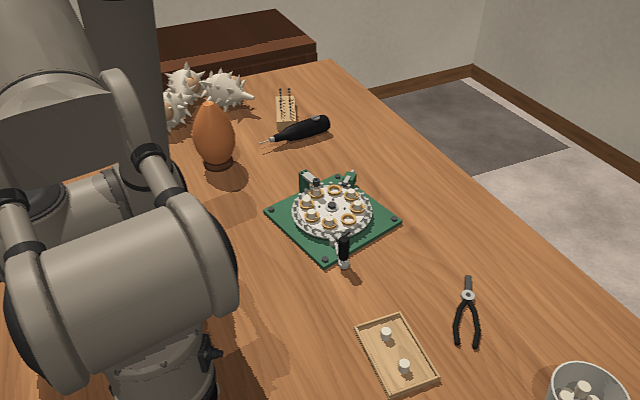

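Scene view: tray with two spares at (168,219) and (197,218), jig around (340,232), lever grip at (274,205). Side view: spares at (386,333) and (404,366), grip at (344,250), and empty brass rings at about (335,190) and (348,219). Next I'll look closer and cast rays.

```bash
cat > h.py <<'E'
from cell import robot, viewer
import numpy as np, cv2
from scipy.spatial.transform import Rotation as R
def cam(n, st=None):
    m=viewer.camera_model(n)
    if n=="wrist":
        T=np.eye(4);T[:3,:3]=R.from_euler("xyz",st["tool_rot"]).as_matrix();T[:3,3]=st["tool_pos"]
        m["pose"]=T@m["mount"]
    return m
def ray(m,u,v,z):
    d=m["pose"][:3,:3]@np.array([(u-m["cx"])/m["fx"],-(v-m["cy"])/m["fy"],-1]); c=m["pose"][:3,3]
    return c+d*(z-c[2])/d[2]
def proj(m,p):
    q=np.linalg.inv(m["pose"])@np.append(p,1)
    return m["cx"]-m["fx"]*q[0]/q[2], m["cy"]+m["fy"]*q[1]/q[2]
def blobs(mask,amin=5):
    n,_,s,c=cv2.connectedComponentsWithStats(mask.astype(np.uint8))
    return [(c[i],s[i]) for i in range(1,n) if s[i,4]>=amin]
E
python3 - <<'E'
from h import *
sc=cv2.imread("pics/scene0.png");sd=cv2.imread("pics/side0.png")
a=cv2.resize(sc[180:280,255:405],None,fx=5,fy=5,interpolation=cv2.INTER_CUBIC)[:,:750]
cv2.imwrite("pics/c1.png",a)
for n,im in(("scene",sc),("side",sd)):
    m=cam(n);h=cv2.cvtColor(im,cv2.COLOR_BGR2HSV)
    g=(h[...,0]>50)&(h[...,0]<90)&(h[...,1]>90)
    g=cv2.morphologyEx(g.astype(np.uint8),cv2.MORPH_CLOSE,np.ones((3,3)))
    big=max(blobs(g),key=lambda b:b[1][4]); print(n,"green",big)
    c=max(cv2.findContours(g,0,2)[0],key=cv2.contourArea)
    q=cv2.approxPolyDP(cv2.convexHull(c),4,True)[:,0]
    for u,v in q: print((u,v),ray(m,u,v,.012)[:2].round(4))
    w=(h[...,1]<70)&(h[...,2]>170)
    x0,x1,y0,y1=(140,220,200,245) if n=="scene" else (350,445,310,395)
    k=np.zeros_like(w);k[y0:y1,x0:x1]=w[y0:y1,x0:x1]
    for b,s in blobs(k): print("spare",b,s[4],ray(m,*b,.020)[:2].round(4),ray(m,*b,.027)[:2].round(4))
E
```

```text
scene green (array([338.37671861, 242.2172319 ]), array([ 284,  198,  117,   79, 1091], dtype=int32))
(np.int32(400), np.int32(249)) [0.6713 0.1661]
(np.int32(304), np.int32(276)) [ 0.7205 -0.061 ]
(np.int32(284), np.int32(221)) [ 0.5443 -0.0987]
(np.int32(381), np.int32(198)) [0.4888 0.1639]
spare [168.47916667 217.375     ] 48 [ 0.5024 -0.3885] [ 0.5101 -0.385 ]
spare [196.77272727 216.88636364] 44 [ 0.5097 -0.3174] [ 0.5173 -0.3146]
side green (array([366.54222222, 222.86222222]), array([348, 194,  47,  50, 225], dtype=int32))
(np.int32(394), np.int32(215)) [ 0.7084 -0.0388]
(np.int32(349), np.int32(243)) [ 0.5667 -0.0746]
(np.int32(365), np.int32(194)) [0.6853 0.0605]
spare [385.85915493 330.53521127] 71 [ 0.5157 -0.3135] [ 0.5126 -0.3174]
spare [404.06896552 362.75862069] 87 [ 0.5094 -0.3846] [ 0.5064 -0.3879]
```

View pics/c1.png

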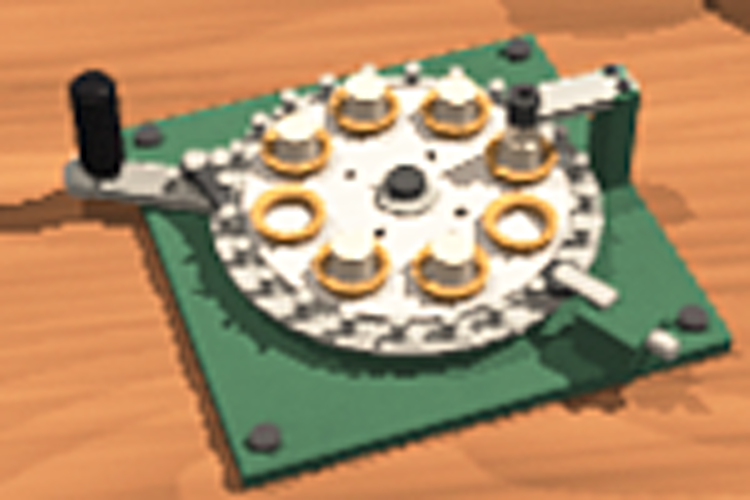

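```bash
python3 - <<'E'
from h import *
m=cam("scene")
P=[ray(m,255+u/5,180+v/5,.012)[:2] for u,v in((730,348),(242,483),(112,127),(530,38))]
for p in P: print(p.round(4))
print("ctr",np.mean(P,0).round(4))
for a,b in((1,0),(2,3),(2,1),(3,0)):
    d=P[b]-P[a];print(a,b,np.linalg.norm(d).round(3),np.degrees(np.arctan2(d[1],d[0])).round(1))
for n,u,v,z in(("hubtop",405,180,.05),("nest1rim",520,220,.043),("nest6rim",288,214,.043),("griptop",94,85,.083)): print(n,ray(m,255+u/5,180+v/5,z)[:2].round(4))
m=cam("side")
for n,u,v,z in(("nest1rim",335,190,.043),("nest6rim",348,219,.043),("griptop",345,238,.083)): print(n,ray(m,u,v,z)[:2].round(4))
E
python3 -m creep '[[[40,20,0,0,0,0],[37,19,0,0,0,0],[37,19,0,0,0,0],[37,19,0,0,0,0],[37,19,0,0,0,0]]]' 0
python3 -m creep '[[[37,19,-20,0,0,0],[37,19,-20,0,0,0],[37,19,-20,0,0,0],[30,19,-20,0,0,0],[0,0,0,0,0,0]]]' 0
```

```text
[0.6733 0.1679]
[ 0.7219 -0.0624]
[ 0.4831 -0.1142]
[0.4384 0.1189]
ctr [0.5792 0.0276]
1 0 0.235 101.9
2 3 0.237 100.8
2 1 0.244 12.2
3 0 0.24 11.8
hubtop [0.582  0.0281]
nest1rim [0.6089 0.0796]
nest6rim [ 0.5909 -0.0294]
griptop [ 0.5313 -0.1169]
nest1rim [0.6067 0.0741]
nest6rim [ 0.5856 -0.0325]
griptop [ 0.5305 -0.1191]
time: 0.57
tool_pos: [0.3316, -0.4097, 0.4025]
tool_rot: [-3.139, 0.003, 0.272]
contact_force: [-0.3, -0.0, 0.1]
opening: 0.0628
time: 0.98
tool_pos: [0.4678, -0.3332, 0.3277]
tool_rot: [3.141, 0.0, 0.277]
contact_force: [-0.6, 1.1, -0.4]
opening: 0.0461
```

Run:
```python
from h import *
st=robot.observe();im=viewer.read_camera("wrist");m=cam("wrist",st)
cv2.imwrite("pics/w1.png",im);print(st["tool_pos"],st["tool_rot"],st["opening"])
for p in((.5145,-.316,.027),(.508,-.386,.027)): print(p,np.round(proj(m,p),1))
h=cv2.cvtColor(im,cv2.COLOR_BGR2HSV);w=(h[...,1]<70)&(h[...,2]>170)
for b,s in blobs(w,60): print(b.round(1),s,ray(m,*b,.027)[:2].round(4))
```

```text
[ 0.46778189 -0.3331725   0.32770483] [3.14133218e+00 2.87908900e-04 2.77416975e-01] 0.04612888789263084
(0.5145, -0.316, 0.027) [312.5 138. ]
(0.508, -0.386, 0.027) [384.3 166.4]
[16.6 14.3] [  4   0  24  26 293] [ 0.5435 -0.059 ]
[ 8.6 32.3] [  0  25  22  16 220] [ 0.5282 -0.0531]
[72.3 32.9] [ 63  25  27  17 119] [ 0.542  -0.1034]
[314.1 139.9] [304 130  21  21 335] [ 0.5132 -0.3178]
[385.9 167.8] [376 158  21  21 349] [ 0.5071 -0.3878]
[519.2 392. ] [508 385  23  15 306] [ 0.3068 -0.6174]
```

View pics/w1.png

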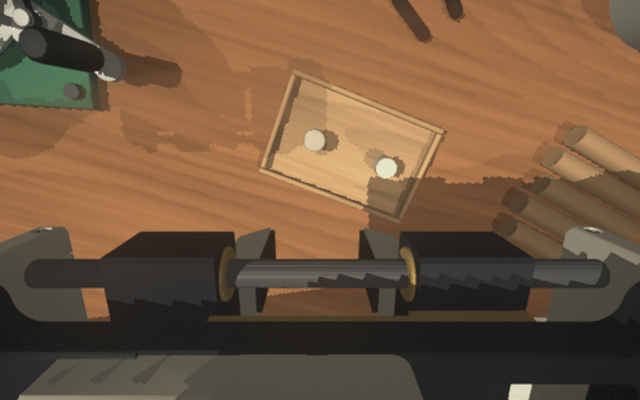

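```bash
python3 -m creep '[[[22,8,-20,0,0,0],[23,8,-30,0,0,0],[0,0,-30,0,0,0],[0,0,-30,0,0,0],[0,0,0,0,0,0]]]' 0 15
python3 - <<'E'
from h import *
st=robot.observe();im=viewer.read_camera("wrist");m=cam("wrist",st)
cv2.imwrite("pics/w2.png",im);print(st["tool_pos"],st["tool_rot"])
h=cv2.cvtColor(im,cv2.COLOR_BGR2HSV);w=(h[...,1]<70)&(h[...,2]>170)
for b,s in blobs(w,200): print(b.round(1),s,ray(m,*b,.027)[:2].round(4))
T=np.array(st["tool_pos"])-[0,0,.170]; print(proj(m,T))
E
```

```text
time: 1.45
tool_pos: [0.5124, -0.32, 0.2189]
tool_rot: [3.132, -0.002, 0.277]
contact_force: [-1.5, 0.4, 0.0]
opening: 0.0462
[ 0.51237537 -0.3200423   0.21893172] [ 3.13172291e+00 -1.86582001e-03  2.77479026e-01]
(np.float64(313.43554056635645), np.float64(252.70500459050606))
```

View pics/w2.png

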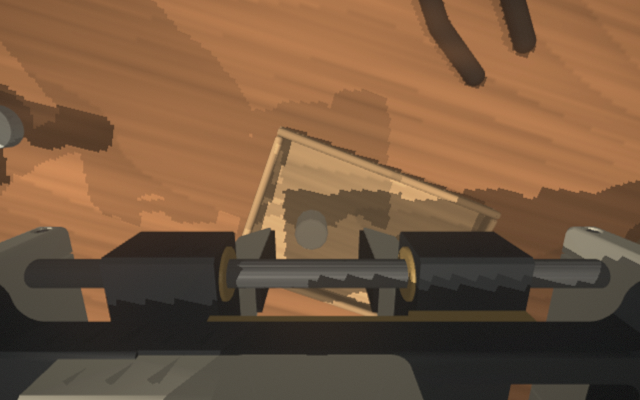

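The plug top sits at about (311,229), between the fingers. Next I'll compute its offset from the grasp axis.

```bash
cat >> h.py <<'E'
def tip(st,l=.17): return st["tool_pos"]+R.from_euler("xyz",st["tool_rot"]).as_matrix()@[0,0,l]
E
python3 - <<'E'
from h import *
st=robot.observe();m=cam("wrist",st)
print(ray(m,311,229.5,.027),tip(st,.178), (ray(m,311,229.5,.027)-tip(st,.178)).round(4))
E
```

```text
[ 0.51648621 -0.31881326  0.027     ] [ 0.51420927 -0.32277615  0.0438241 ] [ 0.0023  0.004  -0.0168]
```

```bash
python3 -m creep '[[[2,4,-14,0.3,0,0],[0,0,-13,0,0,0],[0,0,0,0,0,0]]]' 0 15; python3 -c "
from h import *
st=robot.observe();print(st['tool_rot'],tip(st,.178))"
```

```text
time: 1.75
tool_pos: [0.5152, -0.3193, 0.1989]
tool_rot: [3.127, -0.01, 0.274]
contact_force: [-0.9, -0.2, 0.6]
opening: 0.0456
[ 3.12741431 -0.01013082  0.27439321] [ 0.5175754  -0.32120994  0.02093616]
```

```bash
cat >> h.py <<'E'
def status(target=None,yaw=None):
    st=robot.observe();A=R.from_euler("xyz",st["tool_rot"]);t=tip(st,.178)
    y=st["tool_rot"][2] if yaw is None else np.radians(yaw)
    c=(R.from_euler("xyz",[np.pi,0,y])*A.inv()).as_rotvec(degrees=True)
    print("t",round(st["time"],2),"tip",(t*1e3).round(1),"turn",c.round(2),"yaw",np.degrees(st["tool_rot"][2]).round(1),"F",st["contact_force"].round(1),"op",round(st["opening"]*1e3,1))
    # shift of the TCP that, with the turn made, brings the tip to target (mm)
    if target is not None: print("  shift",(np.array(target)-(st["tool_pos"]-[0,0,.178])*1e3).round(1))
E
python3 -c "
from h import *
status((516.5,-318.8,16))"
python3 -m creep '[[[0,0,0,0,0,0],[0,0,0,0,0,0]]]'
python3 -c "
from h import *
status((516.5,-318.8,16))"
```

```text
t 1.75 tip [ 517.6 -321.2   20.9] turn [0.62 0.78 0.  ] yaw 15.7 F [-0.9 -0.2  0.6] op 45.6
  shift [ 1.3  0.5 -4.9]
time: 1.92
tool_pos: [0.5153, -0.3202, 0.2015]
tool_rot: [3.125, -0.012, 0.273]
contact_force: [0.2, 0.4, 0.1]
opening: 0.0458
t 1.92 tip [ 518.2 -322.5   23.5] turn [0.74 0.93 0.01] yaw 15.7 F [0.2 0.4 0.1] op 45.8
  shift [ 1.2  1.4 -7.5]
```

```bash
python3 -m creep '[[[1,1.5,-6,0.6,0.7,0],[0.5,1,-3,0.3,0.4,0],[0,0.5,-2,0.1,0.1,0]]]'; python3 -c "
from h import *
status((516.5,-318.8,16))"
```

```text
time: 2.17
tool_pos: [0.5174, -0.3181, 0.1936]
tool_rot: [-3.139, 0.001, 0.272]
contact_force: [0.1, -0.5, 0.1]
opening: 0.0461
t 2.17 tip [ 517.2 -317.7   15.6] turn [-0.12 -0.08  0.  ] yaw 15.6 F [ 0.1 -0.5  0.1] op 46.1
  shift [-0.9 -0.7  0.4]
```

```bash
python3 -m creep '[[[-0.5,0,-0.5,0,0,0],[0,0,-0.5,0,0,0],[0,0,-0.5,0,0,0],[0,0,-0.5,0,0,0]]]' 1 15; python3 -c "
from h import *
status((516.5,-318.8,16))"
python3 -m creep '[[[0,0,15,0,0,0],[0,0,25,0,0,0],[0,0,25,0,0,0],[0,0,20,0,0,0],[0,0,-1,0,0,0]]]'; python3 -c "
from h import *
status((591,-33,100),11.7)"
```

```text
time: 2.5
tool_pos: [0.5171, -0.3178, 0.1914]
tool_rot: [-3.139, 0.001, 0.273]
contact_force: [0.8, 0.6, 0.1]
opening: 0.0234
t 2.5 tip [ 516.8 -317.3   13.4] turn [-0.14 -0.1   0.  ] yaw 15.6 F [0.8 0.6 0.1] op 23.4
  shift [-0.6 -1.   2.6]
time: 2.92
tool_pos: [0.5162, -0.317, 0.2763]
tool_rot: [-3.134, 0.005, 0.273]
contact_force: [0.8, -0.4, 0.1]
opening: 0.0189
t 2.92 tip [ 515.  -316.    98.3] turn [-0.36 -0.35 -3.93] yaw 15.6 F [ 0.8 -0.4  0.1] op 18.9
  shift [ 74.8 284.    1.7]
```

Run:
```python
from h import *
st=robot.observe();im=viewer.read_camera("wrist");m=cam("wrist",st)
print(proj(m,tip(st,.178-.011)),proj(m,tip(st,.178+.011)))
sd=viewer.read_camera("side"); ms=cam("side")
u,v=map(int,proj(ms,tip(st,.178)));print(u,v)
a=cv2.resize(im[120:320,200:420],(440,400));b=cv2.resize(sd[max(v-60,0):v+40,u-45:u+45],(360,400))
cv2.imwrite("pics/g1.png",np.hstack([a,b]))
```

```text
(np.float64(316.5870276099137), np.float64(254.64565528882179)) (np.float64(316.627266846383), np.float64(238.21138939039707))
389 305
```

View pics/g1.png

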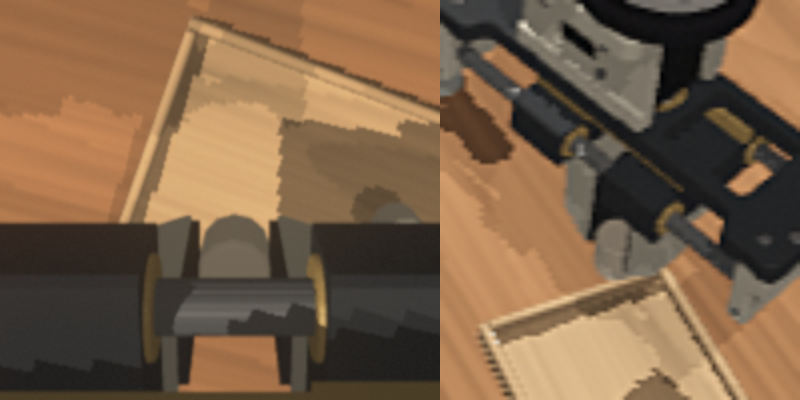

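Run:
```python
from h import *
m=viewer.camera_model("wrist")
m["pose"]=m["mount"]
for l in(.16,.165,.170,.175,.18,.185,.19,.195): print(l,np.round([proj(m,(x,0,l))[1] for x in(.008,.010)],1))
```

```text
0.16 [245.9 242.1]
0.165 [241.8 238.1]
0.17 [238.  234.4]
0.175 [234.4 230.9]
0.18 [231.  227.6]
0.185 [227.8 224.4]
0.19 [224.7 221.5]
0.195 [221.9 218.7]
```

```bash
python3 -m creep '[[[5,35,10,-0.3,-0.3,-2],[5,35,10,0,0,-2],[5,35,2,0,0,0],[5,35,0,0,0,0],[5,35,0,0,0,0]]]'
python3 -m creep '[[[5,35,0,0,0,0],[3,35,0,0,0,0],[3,30,0,0,0,0],[0,0,0,0,0,0]]]'
python3 - <<'E'
from h import *
status((591,-33,50),11.7)
st=robot.observe();im=viewer.read_camera("wrist");m=cam("wrist",st)
cv2.imwrite("pics/n1.png",im)
for p in((.591,-.033,.043),(.612,.076,.043),(.579,.026,.043)): print(p,np.round(proj(m,p),1))
h=cv2.cvtColor(im,cv2.COLOR_BGR2HSV);k=(h[...,0]>10)&(h[...,0]<28)&(h[...,1]>130)
for b,s in blobs(k,150): print(b.round(1),s,ray(m,*b,.043)[:2].round(4))
E
```

```text
time: 3.43
tool_pos: [0.5375, -0.1421, 0.2876]
tool_rot: [-3.131, 0.012, 0.187]
contact_force: [0.4, -0.4, 0.4]
opening: 0.0192
time: 3.77
tool_pos: [0.5467, -0.0316, 0.2815]
tool_rot: [-3.125, 0.021, 0.191]
contact_force: [0.5, 0.1, 0.0]
opening: 0.0191
t 3.77 tip [542.4 -29.4 103.6] turn [-0.69 -1.38  0.76] yaw 11.0 F [0.5 0.1 0. ] op 19.1
  shift [ 44.3  -1.4 -53.5]
(0.591, -0.033, 0.043) [336.4 146.7]
(0.612, 0.076, 0.043) [182.1  83.5]
(0.579, 0.026, 0.043) [250.2 147.3]
[ 49.8 129. ] [    0     0   133   259 21440] [0.5646 0.1649]
[525.6 120.8] [  404     0   236   259 54216] [ 0.6324 -0.1542]
[160.6 137. ] [139 131  45  16 265] [0.574  0.0884]
[333.5 156.6] [308 131  50  43 570] [ 0.5838 -0.0324]
[297.5 204.9] [286 186  32  45 318] [ 0.5439 -0.0138]
[192.5 197.9] [173 189  47  31 313] [0.534 0.063]
[253.1 217.8] [232 210  45  22 303] [0.5274 0.017 ]
[121.7 304.2] [  81  288   82   34 2525] [0.4312 0.1133]
[316.9 302.8] [ 289  288   56   29 1285] [ 0.465  -0.0436]
[511.3 304. ] [ 472  288   81   34 2500] [ 0.4954 -0.1965]
[494.1 391.8] [ 460  384   71   16 1054] [ 0.4074 -0.2143]
```

View pics/n1.png

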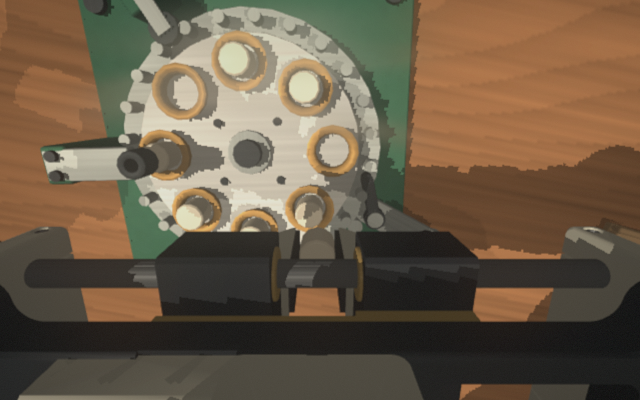

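Nest 6, the empty one, is at (333,152) and nest 1, also empty, is at about (181,91). The hub is at (250,152). The drill guide sits over nest 2 at (140,162).

Run:
```python
from h import *
st=robot.observe();m=cam("wrist",st)
im=cv2.imread("pics/n1.png");h=cv2.cvtColor(im,cv2.COLOR_BGR2HSV);k=((h[...,0]>10)&(h[...,0]<28)&(h[...,1]>90)).astype(np.uint8)
P={}
for n,(x0,x1,y0,y1) in dict(n6=(303,362,122,178),n1=(150,212,60,122)).items():
    s=k[y0:y1,x0:x1];c=cv2.convexHull(np.vstack([c for c in cv2.findContours(s,0,1)[0] if len(c)>8]))
    e=cv2.fitEllipse(c);u,v=e[0][0]+x0,e[0][1]+y0;P[n]=ray(m,u,v,.043);print(n,(u,v),e[1],P[n].round(4))
d=P["n1"]-P["n6"];print("dist",np.linalg.norm(d),"expect",2*60*np.sin(np.radians(67.5)))
# n6 at -90, n1 at 45: chord direction in jig frame
cj=60*np.array([np.cos(np.pi/4),np.sin(np.pi/4)+1]);yaw=np.arctan2(d[1],d[0])-np.arctan2(cj[1],cj[0]);print("yaw",np.degrees(yaw))
print("axis",(P["n1"]+P["n6"])[:2]/2*1e3-R.from_euler("z",yaw).as_matrix()[:2,:2]@[30*np.cos(np.pi/4),30*(np.sin(np.pi/4)-1)])
status(P["n6"]*1e3,11.7)
```

```text
n6 (332.3295269012451, 150.5868034362793) (50.67768478393555, 51.91584396362305) [ 0.5875 -0.0327  0.043 ]
n1 (178.4055690765381, 90.80239295959473) (50.823143005371094, 59.1095085144043) [0.6066 0.076  0.043 ]
dist 0.1103385645957129 expect 110.86554390135441
yaw 12.526102251484948
axis [574.47174591  25.60781031]
t 3.82 tip [542.1 -31.4 103.3] turn [-0.63 -1.42  0.75] yaw 11.0 F [-0.2  0.1 -0.3] op 18.8
  shift [ 41.    0.6 -60.2]
```

```bash
cat > nest.py <<'E'
from h import *
import sys
nx,ny,yaw=map(float,sys.argv[1:4])
st=robot.observe();im=viewer.read_camera("wrist");m=cam("wrist",st);st2=robot.observe()
print("drift",((st2["tool_pos"]-st["tool_pos"])*1e3).round(2))
u0,v0=map(int,proj(m,(nx/1e3,ny/1e3,.043)))
cv2.imwrite(f"pics/nest{int(st['time']*100)}.png",im)
h=cv2.cvtColor(im,cv2.COLOR_BGR2HSV);k=((h[...,0]>10)&(h[...,0]<28)&(h[...,1]>90)).astype(np.uint8)
r=int(.5*308*.038/(st["tool_pos"][2]-.06)*1.0)+8
x0,y0=u0-r,v0-r;s=k[y0:v0+r,x0:u0+r]
c=cv2.convexHull(np.vstack([c for c in cv2.findContours(s,0,1)[0] if len(c)>12]))
e=cv2.fitEllipse(c);u,v=e[0][0]+x0,e[0][1]+y0;p=ray(m,u,v,.043)*1e3
print("px",round(u,1),round(v,1),"axes",np.round(e[1],1),"pred",u0,v0,"nest",p.round(1));status(p,yaw)
E
python3 -m creep '[[[10,0,-1,-0.6,-1.4,0.5],[10,0,-1,-0.2,-0.3,0],[0,0,-1,-0.2,-0.2,0],[0,0,-1,-0.1,-0.2,0]]]'; python3 nest.py 590 -33 12.2
```

```text
time: 4.15
tool_pos: [0.5685, -0.0361, 0.2742]
tool_rot: [3.129, -0.01, 0.199]
contact_force: [0.3, 0.8, -0.0]
opening: 0.0193
drift [-0.11 -0.13 -0.17]
px 304.1 183.7 axes [51.5 72.5] pred 314 189 nest [592.4 -25.3  43. ]
t 4.2 tip [570.6 -38.1  96. ] turn [0.6 0.7 0.8] yaw 11.4 F [ 0.2  0.1 -1. ] op 19.5
  shift [ 24.  11. -53.]
```

```bash
ls pics/nest*; python3 -c "
import cv2,glob
im=cv2.imread(glob.glob('pics/nest*.png')[-1]);cv2.imwrite('pics/v8.png',cv2.resize(im[110:270,240:400],(640,640))[:600])"
```

```text
pics/nest415.png
```

View pics/v8.png

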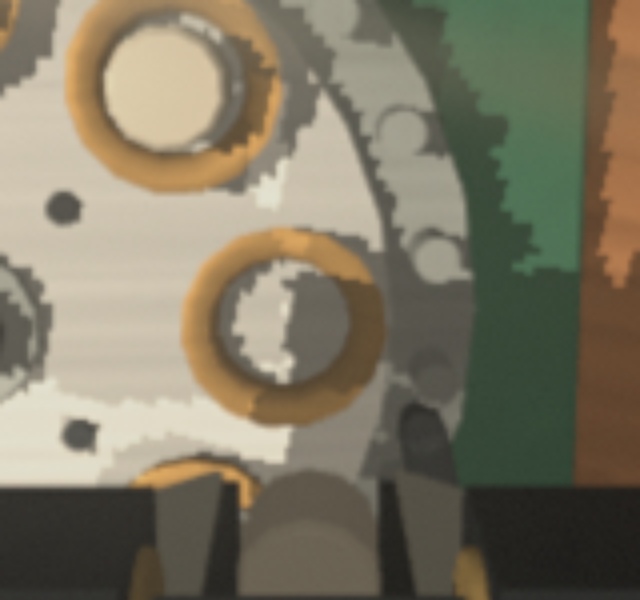

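Run:
```python
from h import *
st=robot.observe();m=cam("wrist",st);p=ray(m,310.75,191.75,.043)*1e3;print(p);status(p,12.2)
```

```text
[587.59072766 -31.09043003  43.        ]
t 4.2 tip [570.6 -38.1  96. ] turn [0.6 0.7 0.8] yaw 11.4 F [ 0.2  0.1 -1. ] op 19.5
  shift [ 19.2   5.1 -53. ]
```

```bash
python3 -m creep '[[[10,3,-10,0.6,0.7,0.8],[10,2,-12,0.1,0.1,0],[0,0.5,-10,0,0,0],[0,0.5,-2,0,0,0]]]'; python3 -c "
from h import *
status((588.3,-31,60),12.2)"
```

```text
time: 4.53
tool_pos: [0.5887, -0.0338, 0.239]
tool_rot: [-3.14, 0.001, 0.208]
contact_force: [-0.3, 0.9, -0.6]
opening: 0.0191
t 4.53 tip [588.5 -33.6  61. ] turn [-0.08 -0.07  0.27] yaw 11.9 F [-0.3  0.9 -0.6] op 19.1
  shift [-0.4  2.8 -1. ]
```

```bash
python3 -m creep '[[[0,3.5,-3,0,0,0],[0,0.5,-3,0,0,0],[0,0.5,-1,0,0,0]]]'; python3 -c "
from h import *
status((588.3,-31,45),12.2)"
```

```text
time: 4.78
tool_pos: [0.5875, -0.03, 0.2309]
tool_rot: [-3.14, 0.003, 0.206]
contact_force: [-0.8, 0.1, -0.4]
opening: 0.0188
t 4.78 tip [586.9 -29.8  52.9] turn [-0.08 -0.18  0.38] yaw 11.8 F [-0.8  0.1 -0.4] op 18.8
  shift [ 0.8 -1.  -7.9]
```

```bash
python3 -m creep '[[[1.2,-1,-4,0,-0.1,0],[0.3,0,-3,0,0,0],[0.3,0,-2,0,0,0],[0.2,0.2,-1,0,0,0]]]'; python3 -c "
from h import *
status((588.3,-31,45),12.2)"
```

```text
time: 5.12
tool_pos: [0.5897, -0.0311, 0.2248]
tool_rot: [3.141, -0.003, 0.207]
contact_force: [-0.2, 0.4, 1.3]
opening: 0.0192
t 5.12 tip [590.3 -31.1  46.8] turn [0.01 0.2  0.35] yaw 11.8 F [-0.2  0.4  1.3] op 19.2
  shift [-1.4  0.1 -1.8]
```

```bash
python3 -m creep '[[[-1,0,-2,0,0.1,0],[-0.5,0,-1.5,0,0,0]]]'; python3 -c "
from h import *
status((588.3,-31,45),12.2)"
```

```text
time: 5.28
tool_pos: [0.5889, -0.031, 0.2246]
tool_rot: [3.139, -0.007, 0.207]
contact_force: [-2.5, 1.5, 8.4]
opening: 0.0187
t 5.28 tip [590.2 -31.2  46.6] turn [0.04 0.41 0.35] yaw 11.8 F [-2.5  1.5  8.4] op 18.7
  shift [-0.6  0.  -1.6]
```

```bash
python3 -m creep '[[[-1.5,0.5,0.5,0,0.3,0.3],[-1.5,0.3,0,0,0.2,0],[0,0,-1,0,0,0]]]'; python3 -c "
from h import *
status((588.3,-31,45),12.2)"
```

```text
time: 5.53
tool_pos: [0.5868, -0.0304, 0.226]
tool_rot: [3.139, -0.004, 0.212]
contact_force: [1.4, 1.7, 0.5]
opening: 0.0193
t 5.53 tip [587.7 -30.7  48. ] turn [0.11 0.28 0.03] yaw 12.2 F [1.4 1.7 0.5] op 19.3
  shift [ 1.5 -0.6 -3. ]
```

```bash
python3 -m creep '[[[0,0,-3,0,0.2,0],[0,0,-2,0,0.1,0],[0,0,-1.5,0,0,0]]]'
python3 - <<'E'
from h import *
status((588.3,-31,45),12.2)
st=robot.observe();a=viewer.read_camera("wrist");b=viewer.read_camera("side")
u,v=map(int,proj(cam("side"),(.588,-.031,.043)))
cv2.imwrite("pics/v9.png",np.hstack([cv2.resize(a[150:270,240:390],(400,320)),cv2.resize(b[v-40:v+40,u-50:u+50],(400,320),interpolation=2)]))
E
```

```text
time: 5.78
tool_pos: [0.5879, -0.0301, 0.2239]
tool_rot: [3.138, -0.005, 0.212]
contact_force: [-5.6, 0.6, 14.0]
opening: 0.0192
t 5.78 tip [588.8 -30.5  45.9] turn [0.13 0.3  0.03] yaw 12.2 F [-5.6  0.6 14. ] op 19.2
  shift [ 0.4 -0.9 -0.9]
```

View pics/v9.png

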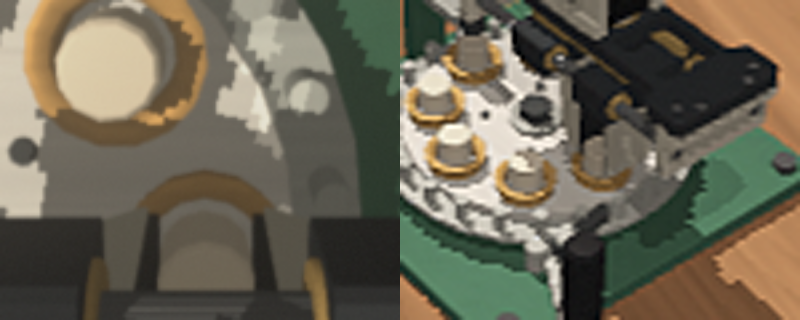

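Plug 0 looks centred in nest 6 but isn't all the way down. I'll ease the load, release it so it drops into the bore, and check.

```bash
python3 -m creep '[[[-1,0,0,0,0.2,0],[-0.5,0,-0.5,0,0.1,0]]]'; python3 -m creep '[[[0,0,0,0,0,0],[0,0,-0.5,0,0,0],[0,0,-0.5,0,0,0],[0,0,-0.5,0,0,0]]]' 0.3
python3 - <<'E'
from h import *
status((588.3,-31,45),12.2)
E
python3 -m creep '[[[0,0,10,0,0,0],[0,0,15,0,0,0],[-12,0,15,0,0,0],[-15,0,10,0,0,0],[0,0,-1,0,0,0]]]'
python3 - <<'E'
from h import *
status((588.3,-31,45),12.2)
st=robot.observe();a=viewer.read_camera("wrist")
b=viewer.read_camera("side")
u,v=map(int,proj(cam("side"),(.588,-.031,.043)))
cv2.imwrite("pics/v10.png",np.hstack([cv2.resize(a[90:250,230:430],(400,320)),cv2.resize(b[v-40:v+40,u-50:u+50],(400,320),interpolation=2)]))
E
```

```text
time: 6.05
tool_pos: [0.5869, -0.0302, 0.2245]
tool_rot: [3.138, -0.002, 0.212]
contact_force: [3.8, -0.1, 1.1]
opening: 0.0193
time: 6.38
tool_pos: [0.5859, -0.0301, 0.2211]
tool_rot: [3.14, 0.003, 0.212]
contact_force: [-1.6, 0.4, 10.2]
opening: 0.0322
t 6.38 tip [585.6 -30.5  43.1] turn [ 0.13 -0.12  0.04] yaw 12.2 F [-1.6  0.4 10.2] op 32.2
  shift [ 2.4 -0.9  1.9]
time: 6.8
tool_pos: [0.5573, -0.03, 0.2708]
tool_rot: [-3.141, 0.009, 0.212]
contact_force: [0.2, 0.6, -0.4]
opening: 0.032
t 6.8 tip [555.7 -30.2  92.8] turn [ 0.07 -0.52  0.03] yaw 12.2 F [ 0.2  0.6 -0.4] op 32.0
  shift [ 31.   -1.  -47.8]
```

View pics/v10.png

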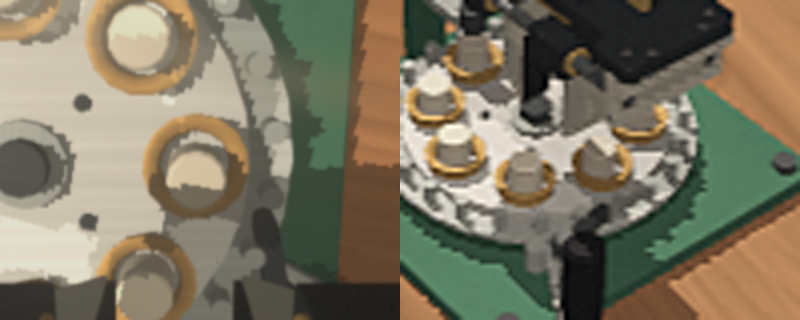

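Plug 0 now sits inside nest 6, with its top at crop (198,170) and the same size as its loaded neighbour's. A light press with closed fingers will show whether its top is at 56 mm.

```bash
python3 -m creep '[[[15,0,-2,0,-0.5,0],[15,0,-2,0,0,0],[0,0,-8,0,0,0],[0,0,-8,0,0,0],[0,0,-8,0,0,0]]]' 1; python3 -c "
from h import *
status((586.5,-31,56),12.2)"
```

```text
time: 7.32
tool_pos: [0.5908, -0.0302, 0.238]
tool_rot: [3.141, 0.0, 0.212]
contact_force: [0.2, 0.3, -0.6]
opening: 0.0036
t 7.32 tip [590.7 -30.4  60. ] turn [ 0.06 -0.01  0.05] yaw 12.2 F [ 0.2  0.3 -0.6] op 3.6
  shift [-4.3 -0.8 -4. ]
```

```bash
python3 -m creep '[[[-4,-0.5,-3,0,0,0],[0,0,-2.5,0,0,0],[0,0,-1.5,0,0,0]]]' ; python3 -c "
from h import *
status((586.5,-31,56),12.2)"
```

```text
time: 7.57
tool_pos: [0.5875, -0.0305, 0.2342]
tool_rot: [3.138, -0.008, 0.212]
contact_force: [-5.1, 1.2, 13.4]
opening: 0.0003
t 7.57 tip [589.  -30.8  56.2] turn [0.08 0.49 0.05] yaw 12.1 F [-5.1  1.2 13.4] op 0.3
  shift [-1.  -0.5 -0.2]
```

Contact came at 56.2 mm, so that plug is fully down. Now the second spare.

```bash
python3 -m creep '[[[0,0,30,0,0.4,0],[0,-15,35,0,0,0],[-10,-40,5,0,0,0],[-10,-40,0,0,0,0],[-10,-40,0,0,0,0]]]' 0.2
python3 -m creep '[[[-10,-40,0,0,0,0],[-10,-40,0,0,0,0],[-10,-40,0,0,0,0],[-10,-40,-10,0,0,0],[-10,-40,-20,0,0,0]]]'
python3 -m creep '[[[-4,-15,-20,0,0,0],[0,0,-20,0,0,0],[0,0,-2,0,0,0]]]'
python3 -c "
from h import *
status((510.4,-388.8,41),12.2)"
```

```text
time: 7.98
tool_pos: [0.5538, -0.1612, 0.3045]
tool_rot: [-3.14, 0.004, 0.224]
contact_force: [0.6, -0.5, 0.0]
opening: 0.0297
time: 8.4
tool_pos: [0.4998, -0.3591, 0.2776]
tool_rot: [-3.141, 0.004, 0.226]
contact_force: [1.0, -0.0, -0.4]
opening: 0.0365
time: 8.65
tool_pos: [0.4893, -0.3819, 0.2293]
tool_rot: [-3.139, 0.008, 0.216]
contact_force: [-0.8, 1.1, -0.8]
opening: 0.0361
t 8.65 tip [ 487.8 -381.7   51.3] turn [-0.07 -0.48 -0.18] yaw 12.4 F [-0.8  1.1 -0.8] op 36.1
  shift [ 21.1  -6.9 -10.3]
```

```bash
python3 -m creep '[[[10,-3.5,-6,0,-0.4,0],[10,-3.5,-4,0,-0.1,0],[0,0,-1.5,0,0,0],[0,0,-1,0,0,0]]]' 0
python3 - <<'E'
from h import *
status((510.4,-388.8,41),12.2)
st=robot.observe();im=viewer.read_camera("wrist");m=cam("wrist",st);cv2.imwrite("pics/s2.png",im)
print(proj(m,(.5104,-.3888,.027)))
w2=cv2.imread("pics/w2.png");h2=cv2.cvtColor(w2,cv2.COLOR_BGR2HSV);print("ref",h2[230,311],h2[238,305],h2[200,300])
h=cv2.cvtColor(im,cv2.COLOR_BGR2HSV)
for n,hh in(("w2",h2),("now",h)):
    k=(hh[...,1]<75)&(hh[...,2]>90);k[258:]=0;k[:180]=0;k[:,:272]=0;k[:,362:]=0
    for b,s in blobs(k,100): print(n,b.round(1),s)
for v in range(200,260,6): print(v,[tuple(int(t) for t in h[v,u,1:]) for u in range(290,346,8)])
E
```

```text
time: 8.98
tool_pos: [0.5075, -0.3874, 0.2141]
tool_rot: [-3.133, 0.004, 0.215]
contact_force: [-0.5, -0.3, -0.0]
opening: 0.0458
t 8.98 tip [ 506.5 -386.1   36.1] turn [-0.41 -0.32 -0.13] yaw 12.3 F [-0.5 -0.3 -0. ] op 45.8
  shift [ 2.9 -1.4  4.9]
(np.float64(322.7112083419578), np.float64(234.2243435865024))
ref [ 18  64 119] [ 19  63 118] [ 15 109 101]
w2 [311.1 229.5] [295 210  33  39 992]
now [321.2 233.5] [ 305  214   33   40 1052]
200 [(108, 99), (109, 101), (111, 99), (107, 98), (108, 99), (112, 98), (107, 98)]
206 [(110, 100), (111, 99), (110, 97), (109, 101), (112, 100), (109, 98), (107, 100)]
212 [(107, 105), (109, 98), (108, 99), (108, 99), (106, 96), (108, 99), (108, 99)]
218 [(111, 106), (109, 105), (108, 97), (65, 102), (63, 102), (65, 102), (106, 99)]
224 [(107, 107), (110, 107), (86, 101), (62, 107), (63, 114), (63, 102), (107, 98)]
230 [(114, 127), (109, 103), (69, 100), (65, 118), (63, 118), (62, 116), (106, 96)]
236 [(111, 142), (110, 139), (65, 114), (63, 117), (61, 117), (59, 116), (100, 125)]
242 [(112, 143), (111, 142), (68, 113), (63, 117), (63, 117), (60, 115), (104, 132)]
248 [(114, 141), (113, 140), (113, 145), (62, 116), (62, 116), (60, 115), (112, 141)]
254 [(113, 131), (112, 139), (111, 140), (113, 140), (101, 131), (115, 144), (112, 141)]
```

Run:
```python
from h import *
st=robot.observe();m=cam("wrist",st);p=ray(m,321.5,237,.027)*1e3;p[2]=16;print(p);status(p,12.2)
```

```text
[ 508.60577942 -388.36352792   16.        ]
t 9.03 tip [ 506.5 -386.    36.1] turn [-0.41 -0.31 -0.14] yaw 12.3 F [1.5 0.5 0.1] op 45.8
  shift [  1.1  -1.1 -20.1]
```

```bash
python3 -m creep '[[[1.5,-1,-8,-0.4,-0.3,0],[0.3,0,-8,0,0,0],[0.3,0.2,-4,0,0,0]]]'
python3 -c "
from h import *
status((508.6,-388.4,16),12.2)"
```

```text
time: 9.28
tool_pos: [0.5096, -0.3871, 0.195]
tool_rot: [3.139, -0.002, 0.217]
contact_force: [0.3, 0.2, -1.1]
opening: 0.0459
t 9.28 tip [ 510.  -387.5   17. ] turn [ 0.15  0.13 -0.22] yaw 12.4 F [ 0.3  0.2 -1.1] op 45.9
  shift [-1.  -1.3 -1. ]
```

```bash
python3 -m creep '[[[-1,-1,-1.5,0.1,0.1,0],[0,0,-0.3,0,0,0],[0,0,-0.2,0,0,0],[0,0,-0.2,0,0,0],[0,0,-0.2,0,0,0]]]' 1 15
python3 -m creep '[[[0,0,-0.2,0,0,0],[0,0,-0.2,0,0,0]]]'
python3 -c "
from h import *
status((508.6,-388.4,16),12.2)"
```

```text
time: 9.7
tool_pos: [0.508, -0.3875, 0.1912]
tool_rot: [-3.14, 0.001, 0.217]
contact_force: [-0.1, -0.1, 0.7]
opening: 0.0198
time: 9.87
tool_pos: [0.508, -0.3876, 0.1912]
tool_rot: [-3.141, 0.001, 0.217]
contact_force: [-0.1, 0.5, 1.0]
opening: 0.0195
t 9.87 tip [ 507.9 -387.5   13.2] turn [-0.03 -0.05 -0.24] yaw 12.4 F [-0.1  0.5  1. ] op 19.5
  shift [ 0.6 -0.8  2.8]
```

```bash
python3 -m creep '[[[0,0,25,0,0,0],[2,15,30,0,0,0],[6,37,30,0,0,0],[6,38,10,0,0,0],[6,38,0,0,0,-6]]]'
python3 -m creep '[[[6,38,0,0,0,-7],[6,38,0,0,0,-7],[6,38,0,0,0,-7],[6,38,0,0,0,-7],[6,38,0,0,0,-7]]]'
python3 -m creep '[[[6,38,0,0,0,-5],[6,38,0,0,0,0],[6,38,0,0,0,0]]]'
python3 -c "
from h import *
status((585,93,108),-33)"
```

```text
time: 10.28
tool_pos: [0.5254, -0.2664, 0.2851]
tool_rot: [-3.141, 0.0, 0.102]
contact_force: [1.0, 0.0, -1.1]
opening: 0.0197
time: 10.7
tool_pos: [0.5543, -0.078, 0.289]
tool_rot: [3.14, -0.007, -0.496]
contact_force: [1.6, -0.6, -1.1]
opening: 0.019
time: 10.95
tool_pos: [0.5722, 0.0411, 0.2901]
tool_rot: [3.141, -0.01, -0.596]
contact_force: [0.5, 0.7, -0.4]
opening: 0.019
t 10.95 tip [573.6  40.1 112.1] turn [0.33 0.44 1.14] yaw -34.1 F [ 0.5  0.7 -0.4] op 19.0
  shift [12.8 51.9 -4.1]
```

```bash
python3 -m creep '[[[4,28,-1,0.3,0.4,1],[4,25,-1,0,0,0],[0,0,-1,0,0,0],[0,0,-1,0,0,0]]]'
python3 - <<'E'
from h import *
status((607.8,77.9,60),-33)
st=robot.observe();im=viewer.read_camera("wrist");m=cam("wrist",st)
u,v=map(int,proj(m,(.6078,.0779,.043)));print(u,v)
print("hub pred",proj(m,(.575,.0276,.05)))
cv2.imwrite("pics/v11.png",cv2.resize(im[v-70:v+80,240:400],(640,600)));print("crop y0",v-70)
status()
E
```

```text
time: 11.28
tool_pos: [0.5802, 0.1053, 0.2872]
tool_rot: [-3.138, -0.002, -0.568]
contact_force: [0.4, -0.8, 0.4]
opening: 0.0193
t 11.28 tip [580.8 105.6 109.2] turn [-0.09  0.22 -0.43] yaw -32.6 F [ 0.4 -0.8  0.4] op 19.3
  shift [ 27.6 -27.4 -49.2]
328 160
hub pred (np.float64(414.57119374728734), np.float64(163.27708056893226))
crop y0 90
t 11.33 tip [580.7 105.4 109. ] turn [-0.12  0.2  -0.  ] yaw -32.6 F [-0.5  0.5 -0.3] op 19.4
```

View pics/v11.png

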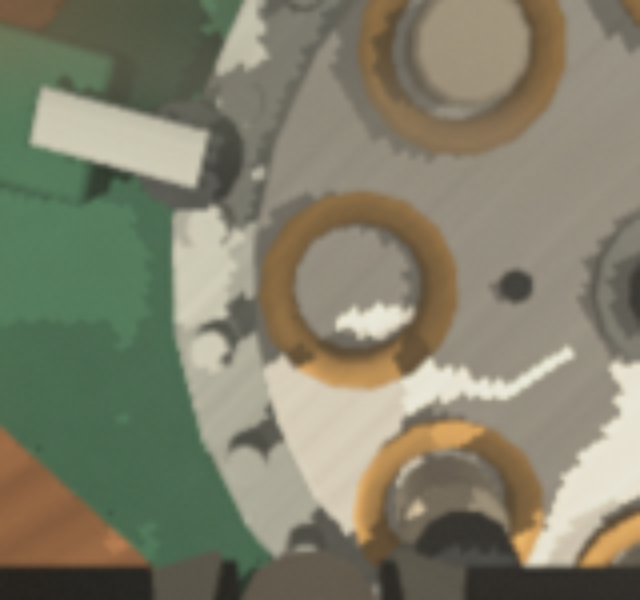

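Nest 1's ring is centred at crop (357,289), which is pixel (329.3,162.3). That is within about 2 px of the prediction.

Run:
```python
from h import *
st=robot.observe();m=cam("wrist",st);p=ray(m,329.25,162.25,.043)*1e3;p[2]=62;print(p);status(p,-33)
```

```text
[606.70260283  78.00909604  62.        ]
t 11.33 tip [580.7 105.4 109. ] turn [-0.12  0.2  -0.39] yaw -32.6 F [-0.5  0.5 -0.3] op 19.4
  shift [ 26.6 -27.  -47. ]
```

```bash
python3 -m creep '[[[13,-13,-2,0,0.2,0],[13,-13,-14,0,0,0],[0,0,-16,0,0,0],[0,0,-14,0,0,0],[0,0,-1,0,0,0]]]'
python3 -c "
from h import *
status((606.3,78.2,50),-33)"
```

```text
time: 11.75
tool_pos: [0.6071, 0.0717, 0.2402]
tool_rot: [-3.139, -0.002, -0.574]
contact_force: [-0.5, 0.3, -0.4]
opening: 0.0193
t 11.75 tip [607.6  71.9  62.2] turn [-0.04  0.19 -0.09] yaw -32.9 F [-0.5  0.3 -0.4] op 19.3
  shift [ -0.8   6.5 -12.2]
```

```bash
python3 -m creep '[[[-0.8,6.5,0,0,0.1,0],[0,1,-1,0,0,0],[0,0.5,-2,0,0,0]]]'
python3 -c "
from h import *
status((606.3,78.2,50),-33)"
```

```text
time: 12.0
tool_pos: [0.6063, 0.0772, 0.2381]
tool_rot: [-3.141, -0.001, -0.579]
contact_force: [0.6, -0.4, -0.2]
opening: 0.0196
t 12.0 tip [606.6  77.2  60.1] turn [-0.02  0.07  0.18] yaw -33.2 F [ 0.6 -0.4 -0.2] op 19.6
  shift [ -0.    1.  -10.1]
```

```bash
python3 -m creep '[[[0,1.5,-5,0,0,0],[0,0.5,-4,0,0,0],[0,0.3,-3,0,0,0],[0,0.3,-2,0,0,0]]]'
python3 -c "
from h import *
status((606.3,78.2,45),-33)"
```

```text
time: 12.33
tool_pos: [0.6065, 0.0806, 0.2253]
tool_rot: [-3.138, -0.004, -0.578]
contact_force: [0.8, 0.5, 0.1]
opening: 0.0194
t 12.33 tip [607.5  80.6  47.3] turn [-0.02  0.31  0.12] yaw -33.1 F [0.8 0.5 0.1] op 19.4
  shift [-0.2 -2.4 -2.3]
```

```bash
python3 -m creep '[[[-0.5,-2.2,-0.5,0,0.3,0],[0,0,-2,0,0,0],[0,0,-1.5,0,0,0]]]'
python3 -c "
from h import *
status((606.3,78.2,45),-33)"
```

```text
time: 12.58
tool_pos: [0.6059, 0.0786, 0.2209]
tool_rot: [-3.142, 0.001, -0.577]
contact_force: [-2.4, 1.0, 13.1]
opening: 0.0189
t 12.58 tip [605.8  78.7  42.9] turn [-0.02 -0.03  0.08] yaw -33.1 F [-2.4  1.  13.1] op 18.9
  shift [ 0.4 -0.4  2.1]
```

Tips on the rim at 42.9 mm with the plug in the bore. I'll release, rise, and press with closed fingers to check it is down.

```bash
python3 -m creep '[[[0,0,1,0,0,0],[0,0,0.5,0,0,0],[0,0,0,0,0,0],[0,0,0,0,0,0]]]' 0.3
python3 -m creep '[[[0,0,8,0,0,0],[0,0,12,0,0,0],[0,0,10,0,0,0],[0,0,-1,0,0,0]]]'
python3 -m creep '[[[0,0,-1,0,0,0],[0,0,-1,0,0,0],[0,0,-1,0,0,0],[0,0,-1,0,0,0]]]' 1
python3 -c "
from h import *
status((606.3,78.2,56),-33)"
```

```text
time: 12.92
tool_pos: [0.6061, 0.0785, 0.2227]
tool_rot: [-3.141, -0.0, -0.578]
contact_force: [-0.1, -0.5, 0.5]
opening: 0.0318
time: 13.25
tool_pos: [0.606, 0.0784, 0.2536]
tool_rot: [3.141, 0.001, -0.578]
contact_force: [0.4, 0.7, 1.0]
opening: 0.0323
time: 13.58
tool_pos: [0.6059, 0.0784, 0.2497]
tool_rot: [-3.141, -0.0, -0.578]
contact_force: [0.4, -0.2, 0.1]
opening: 0.0104
t 13.58 tip [606.   78.4  71.7] turn [-0.02  0.02  0.1 ] yaw -33.1 F [ 0.4 -0.2  0.1] op 10.4
  shift [  0.4  -0.2 -15.7]
```

```bash
python3 -m creep '[[[0,0,-4,0,0,0],[0,0,-4,0,0,0],[0,0,-3,0,0,0],[0,0,-3,0,0,0],[0,0,-2,0,0,0]]]'
python3 -c "
from h import *
status((606.3,78.2,56),-33)"
```

```text
time: 14.0
tool_pos: [0.6062, 0.0785, 0.2339]
tool_rot: [-3.14, -0.001, -0.578]
contact_force: [-7.8, -0.4, 31.4]
opening: 0.0007
t 14.0 tip [606.4  78.6  55.9] turn [-0.03  0.08  0.09] yaw -33.1 F [-7.8 -0.4 31.4] op 0.7
  shift [ 0.1 -0.3  0.1]
```

Plug 2 is down too, with its top at 55.9 mm. Now the lever grip, estimated at (528,-121). I'll approach with the jaws tangential, at yaw 72.6°.

```bash
python3 -m creep '[[[0,0,10,0,0,0],[0,0,25,0,0,0],[-2,-10,25,0,0,7],[-6,-15,5,0,0,7],[-6,-15,0,0,0,7]]]' -0.3
python3 -m creep '[[[-6,-16,0,0,0,7],[-6,-16,0,0,0,7],[-6,-16,0,0,0,7],[-6,-16,0,0,0,7],[-6,-16,0,0,0,7]]]'
python3 -m creep '[[[-6,-16,0,0,0,7],[-6,-16,0,0,0,7],[-6,-16,0,0,0,7],[-6,-16,0,0,0,7],[-6,-12,0,0,0,7]]]'
python3 -c "
from h import *
status((528,-120.6,95),72.6)"
```

```text
time: 14.42
tool_pos: [0.592, 0.0401, 0.3007]
tool_rot: [3.14, -0.001, -0.201]
contact_force: [0.7, 0.3, -0.1]
opening: 0.0293
time: 14.83
tool_pos: [0.5607, -0.0426, 0.3019]
tool_rot: [3.14, -0.004, 0.423]
contact_force: [-0.3, -0.3, -0.2]
opening: 0.0585
time: 15.25
tool_pos: [0.5288, -0.1229, 0.3012]
tool_rot: [3.14, -0.003, 1.048]
contact_force: [0.5, -0.1, -0.9]
opening: 0.0595
t 15.25 tip [ 529.3 -122.5  123.2] turn [-0.15  0.15 12.57] yaw 60.0 F [ 0.5 -0.1 -0.9] op 59.5
  shift [ -0.8   2.3 -28.2]
```

```bash
python3 -m creep '[[[0,2,-3,0,0,6.5],[0,1,-10,0,0,6],[0,0,-15,0,0,0],[0,0,-10,0,0,0],[0,0,-1,0,0,0]]]'
python3 -c "
from h import *
status((529,-120,40),72.6)"
```

```text
time: 15.67
tool_pos: [0.5277, -0.1237, 0.2613]
tool_rot: [3.138, -0.003, 1.279]
contact_force: [-1.3, 0.3, 0.0]
opening: 0.0599
t 15.67 tip [ 528.4 -123.4   83.3] turn [-0.08  0.25 -0.67] yaw 73.3 F [-1.3  0.3  0. ] op 59.9
  shift [  1.3   3.7 -43.3]
```

```bash
python3 -m creep '[[[1,4,-6,0,0.2,0],[0,1,-10,0,0,0],[0,0.5,-12,0,0,0],[0,0.5,-12,0,0,0],[0,0.5,-3,0,0,0]]]'
python3 -c "
from h import *
status((529,-120,40),72.6)"
```

```text
time: 16.08
tool_pos: [0.5296, -0.1159, 0.2162]
tool_rot: [3.139, -0.001, 1.277]
contact_force: [0.1, 0.5, -0.1]
opening: 0.0595
t 16.08 tip [ 530.1 -115.9   38.2] turn [-0.03  0.17 -0.59] yaw 73.2 F [ 0.1  0.5 -0.1] op 59.5
  shift [-0.6 -4.1  1.8]
```

```bash
python3 -m creep '[[[-0.5,-4,1.5,0,0,0],[0,0,0,0,0,0],[0,0.3,-0.3,0,0,0],[0,0.3,-0.3,0,0,0],[0,0.3,-0.3,0,0,0]]]' 1 30
python3 -m creep '[[[0,0,0,0,0,0],[0,0,0,0,0,0],[0,0,0,0,0,0]]]'
python3 -c "
from h import *
status((529,-120,40),72.6)"
```

```text
time: 16.5
tool_pos: [0.5296, -0.119, 0.2174]
tool_rot: [3.138, -0.001, 1.278]
contact_force: [0.3, -0.3, -0.5]
opening: 0.0312
time: 16.75
tool_pos: [0.529, -0.1188, 0.2177]
tool_rot: [3.14, -0.001, 1.277]
contact_force: [-0.6, -0.4, -1.3]
opening: 0.0233
t 16.75 tip [ 529.4 -118.7   39.7] turn [-0.03  0.13 -0.59] yaw 73.2 F [-0.6 -0.4 -1.3] op 23.3
  shift [-0.  -1.2  0.3]
```

```bash
cat > lev.py <<'E'
from h import *
st=robot.observe();t=tip(st,.159)*1e3;c=np.array([574.5,27.3]);d=t[:2]-c;a=np.arctan2(d[1],d[0])
F=st["contact_force"];tg=np.array([-np.sin(a),np.cos(a)]);yaw=np.degrees(st["tool_rot"][2])
print("swing",round(np.degrees(a)+107.2,2),"r",round(np.linalg.norm(d),1),"Ft",round(F[:2]@tg,1),"Fr",round(F[:2]@d/np.linalg.norm(d),1),"Fz",round(F[2],1),"tipz",round(t[2]-19,1),"yaw-swing",round(yaw-np.degrees(a)-107.2,1),"op",round(st["opening"]*1e3,1))
for k in(1,2,3,4):
    n=c+152.8*np.array([np.cos(a+np.radians(2*k)),np.sin(a+np.radians(2*k))]);print("  step to +%d deg"%(2*k),(n-t[:2]).round(1))
status(None)
E
python3 lev.py
python3 -m creep '[[[5,-1.5,0,0,0,2],[5,-1.3,0,0,0,2],[5,-1.2,0,0,0,2]]]'; python3 lev.py
```

```text
swing 0.03 r 152.8 Ft -0.4 Fr 0.6 Fz -1.3 tipz 39.7 yaw-swing 73.2 op 23.3
  step to +2 deg [ 5.1 -1.5]
  step to +4 deg [10.3 -2.8]
  step to +6 deg [15.5 -3.9]
  step to +8 deg [20.8 -4.8]
t 16.75 tip [ 529.4 -118.7   39.7] turn [-0.03  0.13  0.  ] yaw 73.2 F [-0.6 -0.4 -1.3] op 23.3
time: 17.0
tool_pos: [0.5401, -0.1215, 0.2174]
tool_rot: [-3.129, -0.003, 1.384]
contact_force: [-11.2, 1.9, 7.7]
opening: 0.0235
swing 3.43 r 152.3 Ft -11.3 Fr 0.8 Fz 7.7 tipz 39.5 yaw-swing 75.9 op 23.5
  step to +2 deg [ 5.1 -1.6]
  step to +4 deg [10.3 -2.6]
  step to +6 deg [15.6 -3.4]
  step to +8 deg [20.9 -4.1]
t 17.0 tip [ 538.  -120.6   39.5] turn [-0.31 -0.68 -0.  ] yaw 79.3 F [-11.2   1.9   7.7] op 23.5
```

```bash
python3 -m creep '[[[6,-1.2,0.5,-0.2,-0.4,1],[6,-1,0,-0.1,-0.3,1],[6,-0.8,0,-0.1,-0.2,1]]]'; python3 lev.py
```

```text
time: 17.25
tool_pos: [0.5538, -0.1237, 0.2175]
tool_rot: [-3.129, 0.0, 1.442]
contact_force: [-8.7, -2.1, 4.1]
opening: 0.0234
swing 8.66 r 152.4 Ft -8.3 Fr 3.3 Fz 4.1 tipz 39.5 yaw-swing 73.9 op 23.4
  step to +2 deg [ 5.2 -1. ]
  step to +4 deg [10.5 -1.6]
  step to +6 deg [15.9 -1.9]
  step to +8 deg [21.2 -2. ]
t 17.25 tip [ 551.6 -123.4   39.5] turn [-0.08 -0.71  0.  ] yaw 82.6 F [-8.7 -2.1  4.1] op 23.4
```

```bash
python3 -m creep '[[[5.5,-0.8,0.3,-0.1,-0.4,2],[5.5,-0.6,0,0,-0.3,2],[5.5,-0.4,0,0,-0.2,2]]]'; python3 lev.py
```

```text
time: 17.5
tool_pos: [0.5687, -0.1251, 0.2175]
tool_rot: [-3.138, -0.0, 1.553]
contact_force: [-3.6, 0.4, 2.4]
opening: 0.0231
swing 14.8 r 152.5 Ft -3.6 Fr -0.2 Fz 2.4 tipz 39.5 yaw-swing 74.2 op 23.1
  step to +2 deg [ 5.3 -0.5]
  step to +4 deg [10.7 -0.4]
  step to +6 deg [16.  -0.2]
  step to +8 deg [21.3  0.3]
t 17.5 tip [ 568.1 -125.    39.5] turn [-0.02 -0.21 -0.  ] yaw 89.0 F [-3.6  0.4  2.4] op 23.1
```

Click 1: the push fell from 11 N to about 3.6 N.

```bash
python3 -m creep '[[[6,-0.3,0,0,-0.3,2],[6,0,0,0,-0.3,2],[6,0.2,0,0,-0.2,1]]]'; python3 lev.py; python3 -m creep '[[[6,0.4,0,0,-0.4,1.5],[6,0.6,0,0,-0.3,1.5]]]'; python3 lev.py
```

```text
time: 17.75
tool_pos: [0.5826, -0.1253, 0.2175]
tool_rot: [-3.134, -0.003, 1.647]
contact_force: [-11.0, -1.1, 5.3]
opening: 0.0236
swing 19.79 r 152.5 Ft -11.0 Fr 0.6 Fz 5.3 tipz 39.5 yaw-swing 74.6 op 23.6
  step to +2 deg [5.3 0. ]
  step to +4 deg [10.6  0.5]
  step to +6 deg [15.9  1.2]
  step to +8 deg [21.2  2.1]
t 17.75 tip [ 581.2 -125.    39.5] turn [-0.11 -0.42 -0.  ] yaw 94.4 F [-11.   -1.1   5.3] op 23.6
time: 17.92
tool_pos: [0.5921, -0.1246, 0.2175]
tool_rot: [-3.137, -0.003, 1.703]
contact_force: [-6.6, -0.5, 3.3]
opening: 0.0234
swing 23.5 r 152.5 Ft -6.6 Fr -0.3 Fz 3.3 tipz 39.5 yaw-swing 74.1 op 23.4
  step to +2 deg [5.3 0.4]
  step to +4 deg [10.6  1.2]
  step to +6 deg [15.8  2.3]
  step to +8 deg [21.   3.5]
t 17.92 tip [ 591.1 -124.2   39.5] turn [-0.14 -0.3  -0.  ] yaw 97.6 F [-6.6 -0.5  3.3] op 23.4
```

```bash
python3 -m creep '[[[5.5,0.5,0,0,-0.3,2],[5.5,0.8,0,0,-0.2,2]]]'; python3 lev.py; python3 -m creep '[[[6,1.2,0,0,-0.3,2],[6,1.4,0,0,-0.3,2]]]'; python3 lev.py
```

```text
time: 18.08
tool_pos: [0.6018, -0.1233, 0.2175]
tool_rot: [-3.14, -0.003, 1.776]
contact_force: [-1.7, 0.3, -0.2]
opening: 0.0235
swing 27.39 r 152.5 Ft -1.6 Fr -0.6 Fz -0.2 tipz 39.5 yaw-swing 74.4 op 23.5
  step to +2 deg [5.3 0.7]
  step to +4 deg [10.5  2. ]
  step to +6 deg [15.6  3.4]
  step to +8 deg [20.7  4.9]
t 18.08 tip [ 601.4 -122.7   39.5] turn [-0.17 -0.13 -0.  ] yaw 101.8 F [-1.7  0.3 -0.2] op 23.5
time: 18.25
tool_pos: [0.6128, -0.1207, 0.2175]
tool_rot: [3.139, -0.002, 1.851]
contact_force: [-11.9, -3.3, 8.0]
opening: 0.0231
swing 31.89 r 152.5 Ft -12.3 Fr 0.2 Fz 8.0 tipz 39.5 yaw-swing 74.2 op 23.1
  step to +2 deg [5.2 1.2]
  step to +4 deg [10.3  2.8]
  step to +6 deg [15.3  4.6]
  step to +8 deg [20.3  6.6]
t 18.25 tip [ 613.2 -120.2   39.5] turn [-0.17  0.13  0.  ] yaw 106.1 F [-11.9  -3.3   8. ] op 23.1
```

Click 2 came at about 25–27° and the third pin is engaged now, so I'll go slower.

```bash
python3 -m creep '[[[5.5,1.5,0,0,0,1.5],[5.5,1.7,0,0,0,1.5]]]'; python3 lev.py; python3 -m creep '[[[4.5,1.6,0,0,0,1.5],[4,1.6,0,0,0,1.5]]]'; python3 lev.py
```

```text
time: 18.42
tool_pos: [0.6208, -0.1188, 0.2175]
tool_rot: [-3.132, -0.005, 1.907]
contact_force: [-9.7, -2.3, 4.0]
opening: 0.0234
swing 34.22 r 152.5 Ft -9.9 Fr -0.6 Fz 4.0 tipz 39.5 yaw-swing 75.1 op 23.4
  step to +2 deg [5.2 1.4]
  step to +4 deg [10.2  3.2]
  step to +6 deg [15.1  5.2]
  step to +8 deg [20.   7.4]
t 18.42 tip [ 618.9 -118.5   39.5] turn [-0.09 -0.61 -0.  ] yaw 109.3 F [-9.7 -2.3  4. ] op 23.4
time: 18.58
tool_pos: [0.628, -0.1165, 0.2175]
tool_rot: [-3.127, -0.007, 1.96]
contact_force: [-4.4, -0.6, -0.2]
opening: 0.0237
swing 36.7 r 152.4 Ft -4.3 Fr -0.9 Fz -0.2 tipz 39.6 yaw-swing 75.6 op 23.7
  step to +2 deg [5.1 1.5]
  step to +4 deg [10.   3.6]
  step to +6 deg [14.9  5.8]
  step to +8 deg [19.7  8.2]
t 18.58 tip [ 625.1 -116.4   39.6] turn [-0.04 -0.93 -0.  ] yaw 112.3 F [-4.4 -0.6 -0.2] op 23.7
```

```bash
python3 -m creep '[[[4,1.4,0,0,-0.2,0.5],[4,1.5,0,0,-0.2,0.5]]]'; python3 lev.py
```

```text
time: 18.75
tool_pos: [0.6349, -0.1139, 0.2175]
tool_rot: [-3.13, -0.006, 1.978]
contact_force: [-6.6, -1.0, 1.2]
opening: 0.0235
swing 39.67 r 152.5 Ft -6.5 Fr -1.6 Fz 1.2 tipz 39.5 yaw-swing 73.7 op 23.5
  step to +2 deg [5.  1.9]
  step to +4 deg [9.8 4.2]
  step to +6 deg [14.5  6.6]
  step to +8 deg [19.2  9.3]
t 18.75 tip [ 632.6 -113.6   39.5] turn [-0.07 -0.77 -0.  ] yaw 113.3 F [-6.6 -1.   1.2] op 23.5
```

```bash
python3 -m creep '[[[3,1.3,0,0,-0.1,0.5],[2,0.9,0,0,-0.1,0.3]]]'; python3 lev.py;python3 -m creep '[[[0.5,0.3,0,0,0,0],[0.3,0.2,0,0,0,0]]]'; python3 lev.py
```

```text
time: 18.92
tool_pos: [0.6396, -0.1119, 0.2175]
tool_rot: [-3.131, -0.006, 1.994]
contact_force: [-4.4, -0.5, 0.6]
opening: 0.0235
swing 41.62 r 152.7 Ft -4.2 Fr -1.3 Fz 0.6 tipz 39.6 yaw-swing 72.6 op 23.5
  step to +2 deg [4.8 2.2]
  step to +4 deg [9.6 4.7]
  step to +6 deg [14.2  7.3]
  step to +8 deg [18.8 10.1]
t 18.92 tip [ 637.4 -111.8   39.6] turn [-0.04 -0.68 -0.  ] yaw 114.2 F [-4.4 -0.5  0.6] op 23.5
time: 19.08
tool_pos: [0.6403, -0.1116, 0.2176]
tool_rot: [-3.13, -0.005, 1.995]
contact_force: [-3.3, -1.9, 0.6]
opening: 0.0234
swing 41.89 r 152.8 Ft -3.8 Fr 0.3 Fz 0.6 tipz 39.6 yaw-swing 72.4 op 23.4
  step to +2 deg [4.8 2.3]
  step to +4 deg [9.5 4.8]
  step to +6 deg [14.2  7.4]
  step to +8 deg [18.7 10.2]
t 19.08 tip [ 638.1 -111.5   39.6] turn [-0.01 -0.71 -0.  ] yaw 114.3 F [-3.3 -1.9  0.6] op 23.4
```

```bash
python3 -m creep '[[[1.5,0.7,0,0,0,0],[0.3,0.2,0,0,0,0],[0,0,0,0,0,0],[0,0,0,0,0,0]]]'; python3 lev.py
python3 - <<'E'
from h import *
a=cv2.imread("pics/scene0.png");b=viewer.read_camera("scene");cv2.imwrite("pics/sceneE.png",b)
f=lambda i:cv2.resize(i[180:280,270:405],(400,296),interpolation=2)
cv2.imwrite("pics/v12.png",np.hstack([f(a),f(b)]))
E
```

```text
time: 19.42
tool_pos: [0.642, -0.1109, 0.2175]
tool_rot: [-3.13, -0.005, 1.994]
contact_force: [-3.8, -2.2, 0.4]
opening: 0.0234
swing 42.55 r 153.0 Ft -4.4 Fr 0.4 Fz 0.4 tipz 39.6 yaw-swing 71.7 op 23.4
  step to +2 deg [4.7 2.5]
  step to +4 deg [9.4 5.1]
  step to +6 deg [14.   7.7]
  step to +8 deg [18.5 10.6]
t 19.42 tip [ 639.8 -110.9   39.6] turn [-0.   -0.72 -0.  ] yaw 114.2 F [-3.8 -2.2  0.4] op 23.4
```

View pics/v12.png

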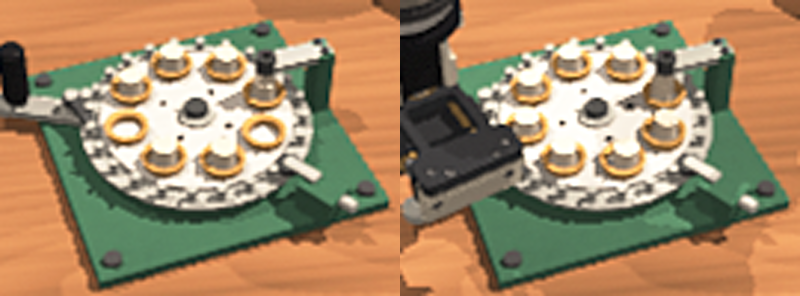

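The nest rings are in the same image positions as at the start, so the dial has turned one whole nest. All eight are loaded. I'll check numerically that it stays put while holding.

```bash
python3 - <<'E'
from h import *
a=cv2.imread("pics/scene0.png");robot.observe()
for i in range(4): b=viewer.read_camera("scene")
for n,(u,v) in dict(n0=(345,234),n7=(325,234),n4=(328,202),n3=(346,202)).items():
    r=[]
    for im in(a,b):
        h=cv2.cvtColor(im,cv2.COLOR_BGR2HSV);k=(h[...,0]>10)&(h[...,0]<28)&(h[...,1]>120);k[:v-10]=0;k[v+10:]=0;k[:,:u-9]=0;k[:,u+9:]=0
        y,x=np.nonzero(k);r.append((round(x.mean(),1),round(y.mean(),1),len(x)))
    print(n,r)
E
python3 lev.py|head -1
```

```text
n0 [(np.float64(345.4), np.float64(234.5), 76), (np.float64(344.7), np.float64(234.3), 76)]
n7 [(np.float64(323.8), np.float64(233.6), 74), (np.float64(323.8), np.float64(233.6), 75)]
n4 [(np.float64(325.5), np.float64(200.2), 97), (np.float64(325.7), np.float64(200.2), 91)]
n3 [(np.float64(346.5), np.float64(204.2), 63), (np.float64(346.7), np.float64(204.3), 57)]
swing 42.55 r 153.0 Ft -4.2 Fr 0.2 Fz 0.0 tipz 39.6 yaw-swing 71.7 op 23.8
```

The rings match the start positions to within a pixel and the lever is steady at 42.5°, so I'm handing in.

```bash
python3 -c "
from cell import robot
print(robot.hand_in())"
```

```text
the job is handed in; nothing more can be done
None
```

Both spare plugs are set in the empty nests (6 and 1), and the lever is drawn round three clicks and still held. I handed the job in at about 20 s of the 64 s; no verdict was reported.

- **Plugs:** I pressed each new plug lightly from above with closed fingers. Their tops were at 56.2 and 55.9 mm against the nominal 56, so both are fully down. The first caught at the mouth of its nest with up to 14 N before it dropped in.
- **Clicks:** The push rose to 11–12 N at each of the three pins and then fell.
- **Dial:** A final scene picture shows all eight nests loaded. The four nest rings I measured sit within 1 pixel of their starting positions, so the dial is one whole nest round.
- **Lever:** It is steady at about 42.5° of swing, gripped at 30 N.
- **Unresolved:** The final push against the lever reads 4.2 N, while the return spring alone should give 1.5–2.2 N. I took the difference as sensor or tilt bias, because the lever and rings did not move while I watched.
- **Bystanders:** I never went near the rotary tool, pliers or carved shell, but I did not measure their positions again.

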